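Wind back the sausage filler's piston and tip its barrel up for loading

TASK

Get the sausage filler ready for loading: wind the piston back with the crank until you feel its seal come out of the barrel and the crank goes light, and stop there, before the piston runs into the gear housing. Then tip the barrel up by its bar handle, past its point of balance, so that its own weight lays it on its rests with the mouth up. Do not bump the gear housing, and leave the other things on the bench where they are.

Things in the scene. Friction and masses are not known exactly. Their poses are not given: they have to be found in the camera images.
- filler: Steel bed (475 x 110 mm) of a sausage filler, fixed to the bench. Origin on the bench under the barrel's axis; y runs along the barrel to its spout, x away from the crank's side, z up. The barrel (steel tube, radius 73 mm, axis 145 mm up) lies over y = -25 (mouth) to 175 mm (spout end); the piston is hidden in it, on a toothed rack that runs back through the gear housing and out behind.
- gear_housing: Aluminium gear box, 90 (x) x 80 (y) x 185 mm, behind the barrel's mouth, at y = -170 to -90 mm of the filler and from 30 to 215 mm up; origin at the centre of its underside, axes as the filler's. The piston, 25 mm thick, comes out into the 65 mm gap between mouth and housing.
- crank_axis (a point): Point on the crank's level axis (along the filler's x), 165 mm up, in the plane of the grip's middle. Winding back is anticlockwise seen from the grip's end (-x); a turn draws the piston back 63 mm. At the start the piston is 0.7 to 1.8 turns short of free; the drag, about 12 N at the grip, falls to 1 or 2 N when the seal is out; 0.6 turn on, the piston hits the housing.
- grip_mid (a point): Middle of the crank's grip: a black, freely turning round handle, 24 mm thick, 95 mm long, level, parallel to the crank's axis and 100 mm from it. It sticks out from the flat crank arm towards -x of the filler: 52 mm of it lie between this point and the arm, 43 mm beyond. It starts anywhere on its circle. Wound back, it moves towards +y of the filler at the top of its circle.
- barrel_bar (a point): Middle of the barrel's bar handle: a level round bar, 14 mm thick, 78 mm clear between its two legs, across the barrel (along the filler's x), 42 mm above the barrel's outer wall and 35 mm in from its mouth.
- barrel_pivot (a point): Middle of the level pivot pin (along the filler's x), 50 mm up, under the barrel's spout end, on which the barrel tips; the bar handle is 265 mm from it. The mouth end swings up and over towards the spout (+y of the filler).
- barrel (a joint): Tip of the barrel (about 1 kg) about its pivot, rad: 0 lying level in its saddle, 1.4 resting mouth up on its rests. It balances at about 0.8; short of that it falls back, beyond it falls onto the rests. While the piston is still in the barrel it cannot be tipped more than about 0.05.
- wide_nozzle: Steel filling nozzle, 130 mm tall, 56 mm flange, standing on its flange; origin under its centre. Not part of the job.
- narrow_nozzle: Steel filling nozzle, 120 mm tall, 56 mm flange, standing on its flange; origin under its centre. Not part of the job.
- ring_nut: Steel nozzle ring nut, 66 mm across, 18 mm high, lying flat; origin under its centre. Not part of the job.
- bowl: Steel mixing bowl, 170 mm across, 70 mm high; origin under its centre. Not part of the job.
- spice_jar: Brown jar with black cap, 60 mm across, 100 mm high; origin under its centre. Not part of the job.
- bench_scraper: Dough scraper, 75 x 150 mm steel blade with a round black handle along one long edge, lying flat; origin under the blade's centre. Not part of the job.
- lidded_tub: White closed plastic tub, 140 x 110 x 80 mm; origin under its centre. Not part of the job.

How it is judged:
By the outcome, as a careful person would: the job done as asked, in the order asked, and still so for the second after the job is handed in, with the robot touching nothing.
It also fails if it takes over 72 s, if anything falls off the work surface, if the arm or the gripper's body presses on something with over 40 N, if the wrist force passes 120 N, or if a joint passes its speed limit or range.

ROBOT

A 6-joint arm with a two-finger parallel gripper is mounted at the origin on the work surface. World frame = base frame: x ahead of the robot, y to its left, z up, the work surface at z = 0. Lengths are in mm, angles in rad, forces in N, time in s.
With the tool pointing down it reaches from about 275 to 875 mm from the base axis. Payload 12.5 kg.
Tool frame: the origin (TCP) lies at the very end of the fingers, on their centre line; the grasp point (between the pads) lies 19 mm behind it (pinch_z is the distance from the TCP to the grasp point, in mm); z points along the fingers, y is the direction in which the jaws open and shut (so a half turn about z gives the same grasp; the last joint's range is limited). The gripper opens to 85 mm and grips with 20 to 120 N. Pads are 22 mm wide; open, the fingers measure 114 mm over their backs; the gripper's body (76 mm by 85 mm) begins 54 mm behind the grasp point. The pads swing forward as they close: fully open they stand 13 mm farther back than shut.
Start: joints at [1.066, 0.351, 1.652, -0, 1.139, -0.085], TCP at [224.136, 502.243, 231.29] pointing down, gripper open.
Joint ranges: [-2.75, 2.75], [-0.79, 2.1], [0.01, 2.65], [-1.57, 4.71], [0.07, 3.14], [-2.87, 2.87]. Speed limits (rad/s): [2.22, 2.22, 2.79, 3.14, 3.14, 3.14].

INTERFACE

Orientations are given as a unit quaternion [x, y, z, w].
In Python, from cell import sense, read_camera, finish_job, masks_of, landmark_of, pinch_z gives the robot as it stands. The module is installed in compiled form; this text tells all that it offers.
- The arm moves only by the shell command python3 -m crank 'ROWS' [FORCE]. ROWS is JSON, a list that holds one entry, the list of rows, each a list of 7 numbers: the shift along the tool's x, y, z in m, then the turn, a rotation vector about the tool's x, y, z in degrees, then the closure, from 0 (fully open) to 1 (shut). In form: [[[tx, ty, tz, ax, ay, az, jaw], ...]]. A call has 1 to 12 rows; each row shifts and turns the commanded pose from where the row before left it, along the tool's axes as they then stand; what a row does not reach is not made up. A row lasts 1/12 s, in which the tool goes at most 41.7 mm and 7.16 degrees, less where a joint would pass 70% of its speed; a pose out of reach is approached as far as the arm can. A call is refused whole if a number of a shift passes 0.0417 or a number of a turn 7.16, either way. A call with a gripper value outside its range is refused whole. The fingers move at their own pace and stop on an object; FORCE is the grip in N (left out, the last holds). Time passes only in rows, so rows that do not move let the fingers close. It gives the time, the measured TCP pose, the force and the opening at its end, in the units of the state.
- sense(): the state, without advancing time (a new reading comes with each control period).
- read_camera(name): name is "side" or "top"; returns a dict with "pixels" (420x560x3 uint8, red, green, blue), "camera_matrix" (3x3 intrinsics, pixels), "xyz" and "rotation" of the camera in the world. Camera axes: x right, y down, z forward; pixel columns grow to the right and rows downward; lengths in mm; the calibration is good to about 2 mm. A picture is of the moment at which its call begins. There is no depth.
- finish_job(): hands the job in, once; it reports no verdict.
Trained networks look in a picture, given as the dict that the camera call returned (one of the last four; its "shot" number tells which), for a name from the list of things; names that differ only in an ending like _2 or _b are one class to them, and where a whole thing is asked for, a point or a joint stands for the part that bears it (a point fixed in the world has none). Each returns a list of dicts, best first, with "score" (0 to 1); they miss things now and then, are a little off and sometimes report something else, mostly with a low value. They report only what shows in the picture. A call takes as long as a camera call.
- masks_of(query, picture): "region" (420x560 bool, what is visible of it) and "bbox" ([left, top, right, bottom] in pixels, round what is visible of it).
- landmark_of(query, picture): "xy" ([column, row] in pixels: a listed point, or the origin of a listed thing).
The state is a dict: "t": time; "joint_pos": joint angles; "joint_velocities": joint speeds; "joint_efforts": joint torques, N m; "ee_pos": TCP position; "eef_rot": TCP orientation; "force": force on the tool from outside, world axes, zero at the start; "ft_torque": the same for the moment, N m; "opening": finger opening in mm.
Only numpy, scipy, OpenCV 4.12 (cv2) and the standard library are available. Lean on these libraries where they do the work, as an engineer would, in place of code of your own. Each camera call takes 0.05 s, during which the arm holds its last target. There are 200 camera calls.

## Working session

There is one attempt and no reset: what is moved stays moved. The work goes in short steps, Python scripts to look and compute and a shell command to move; the robot and the scene stay as the last step left them, time stands still between calls to the robot, and variables do not carry over. Pictures are saved under pics/ and viewed, about 8 in all and at most 12, crops included, and the job is handed in when it is done.

```bash
mkdir -p pics; cat > h.py <<'E'
import numpy as np, cv2
from cell import *
from scipy.spatial.transform import Rotation as R
def ray(p,uv):
    K=np.array(p["camera_matrix"]);Rc=np.array(p["rotation"])
    if Rc.shape!=(3,3): Rc=R.from_quat(Rc).as_matrix()
    d=Rc@np.linalg.inv(K)@np.array([uv[0],uv[1],1.]);return np.array(p["xyz"],float),d/np.linalg.norm(d)
def atz(p,uv,z):
    o,d=ray(p,uv);return o+d*(z-o[2])/d[2]
def tri(a,b):
    (o1,d1),(o2,d2)=a,b
    t=np.linalg.lstsq(np.c_[d1,-d2],o2-o1,rcond=None)[0]
    x,y=o1+t[0]*d1,o2+t[1]*d2;return (x+y)/2,np.linalg.norm(x-y)
E
python3 - <<'E'
from h import *
P={n:read_camera(n) for n in("side","top")}
for n,p in P.items():
    cv2.imwrite(f"pics/{n}0.png",p["pixels"][:,:,::-1]);print(n,np.round(p["xyz"]),np.shape(p["rotation"]))
for q in["filler","gear_housing","crank_axis","grip_mid","barrel_bar","barrel_pivot"]:
    L={}
    for n,p in P.items():
        r=landmark_of(q,p);print(q,n,[(np.round(x["xy"],1).tolist(),round(x["score"],2)) for x in r[:2]])
        if r:L[n]=r[0]["xy"]
    if len(L)==2:
        x,e=tri(ray(P["side"],L["side"]),ray(P["top"],L["top"]));print("   ",np.round(x,1),round(e,1))
for q,h in dict(wide_nozzle=0,narrow_nozzle=0,ring_nut=0,bowl=0,spice_jar=0,bench_scraper=0,lidded_tub=0).items():
    r=landmark_of(q,P["top"])
    if r: print(q,np.round(atz(P["top"],r[0]["xy"],0)),round(r[0]["score"],2))
s=sense();print(s)
print(pinch_z if not callable(pinch_z) else pinch_z())
E
```

```text
side [1177.  193. 1327.] (4,)
top [ 329.   -6. 1670.] (4,)
filler side [([279.8, 265.5], 0.92)]
filler top [([273.5, 194.9], 0.64)]
    [607.9  15.   -4.2] 14.8
gear_housing side [([238.4, 248.6], 0.8)]
gear_housing top [([317.3, 191.6], 0.87)]
    [ 608.8 -120.5   36.5] 8.4
crank_axis side [([238.7, 251.1], 0.62), ([434.2, 282.0], 0.49)]
crank_axis top []
grip_mid side [([254.5, 173.6], 0.75)]
grip_mid top [([321.9, 222.5], 0.87)]
    [ 482.7 -106.5  268.8] 9.2
barrel_bar side [([286.9, 222.8], 0.62)]
barrel_bar top []
barrel_pivot side [([340.4, 265.1], 0.94)]
barrel_pivot top [([319.5, 224.6], 0.25)]
    [525.7  31.4 -18.1] 313.3
wide_nozzle [653.  27.   0.] 0.66
narrow_nozzle [448. 243.   0.] 0.75
ring_nut [461.  62.   0.] 0.67
bowl [520. 457.   0.] 0.94
spice_jar [430. 373.   0.] 0.64
bench_scraper [ 406. -332.    0.] 0.7
lidded_tub [ 541. -483.    0.] 0.73
{'t': 1.05, 'joint_pos': array([ 1.06638309e+00,  3.50660535e-01,  1.65181292e+00, -6.31215771e-07,
        1.13910906e+00, -8.45760229e-02]), 'joint_velocities': array([ 1.91522149e-04, -1.64193972e-04,  5.94642558e-04, -7.25475055e-05,
        6.80678223e-04, -1.86481595e-04]), 'joint_efforts': array([ 6.10350107e-04, -5.06032097e+01, -2.91646689e+01,  1.06960738e-05,
        7.18369101e-04, -2.62056352e-05]), 'ee_pos': array([224.14070331, 502.23207632, 231.30626775]), 'eef_rot': array([2.08380164e-01, 9.78047906e-01, 4.76851520e-06, 1.74590972e-06]), 'force': array([-0.06554753, -0.36705036,  0.17101462]), 'ft_torque': array([-0.00748196, -0.02553668, -0.00237494]), 'opening': 85.39818961820286}
18.700000000000003
```

View pics/side0.png

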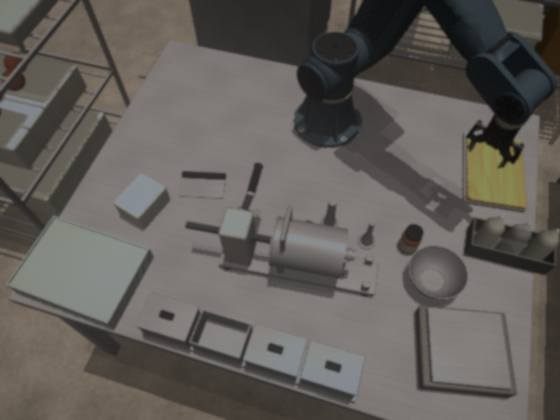

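View pics/top0.png

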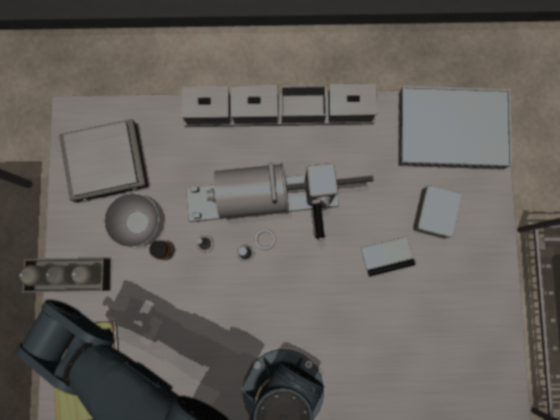

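The side view shows the housing at about (238,237), the grip pointing up-image at (254,180), and the bar at (287,225). The top view shows the filler with its +y towards image left, the crank towards the robot at (319,222), and the bar at (275,183). I'll enlarge both.

```bash
python3 - <<'E'
import cv2
a=cv2.imread("pics/side0.png")[150:300,180:390];b=cv2.imread("pics/top0.png")[155:250,180:390]
f=lambda i:cv2.convertScaleAbs(cv2.resize(i,None,fx=3.8,fy=3.8,interpolation=cv2.INTER_CUBIC),alpha=1.4,beta=10)
cv2.imwrite("pics/c1.png",f(a));cv2.imwrite("pics/c2.png",f(b))
E
```

```text
(no output)
```

View pics/c1.png

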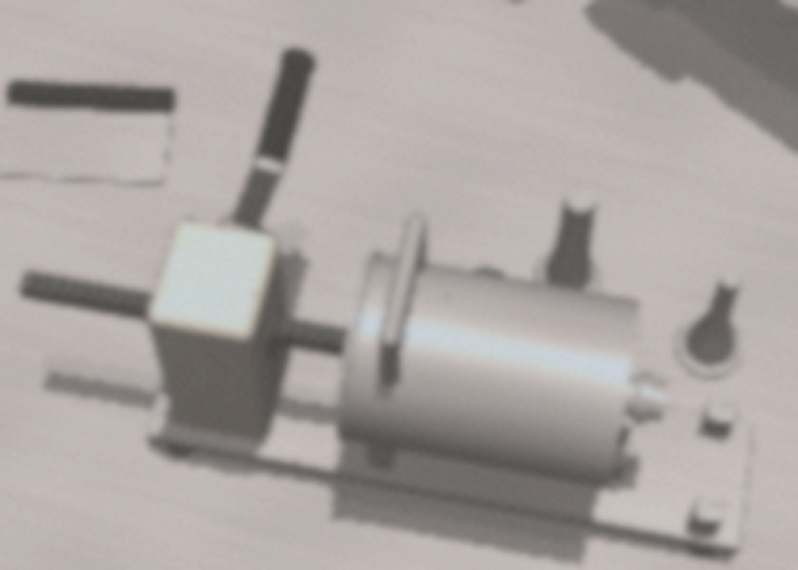

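View pics/c2.png

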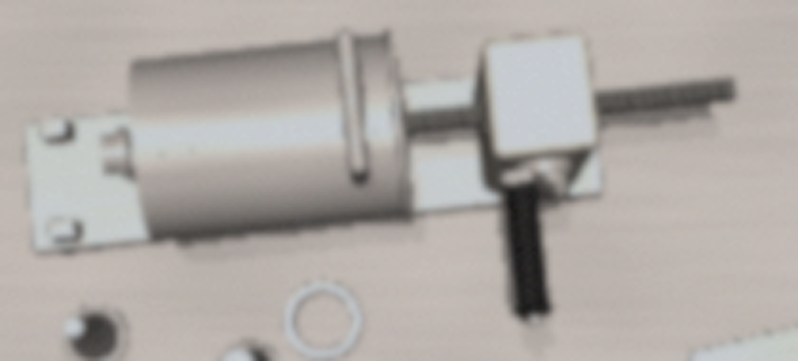

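Top crop: the housing top is the quad (484,42)-(580,36)-(595,150)-(497,160), the bar runs (345,33)-(360,178), and the grip end is at (532,318). Side crop: the housing top is (180,222)-(275,233)-(255,335)-(150,315), the bar runs (416,218)-(389,385), and the grip runs (298,55)-(268,163). Next I fit the filler pose.

```bash
python3 - <<'E'
from h import *
from scipy.optimize import least_squares
P={n:read_camera(n) for n in("side","top")}
off=dict(side=(180,150),top=(180,155))
def proj(p,X):
    c=R.from_quat(p["rotation"]).inv().apply(np.atleast_2d(X)-p["xyz"])@np.array(p["camera_matrix"]).T
    return c[:,:2]/c[:,2:]
H=lambda sx,y:(sx*45,y,215)
obs=[("top",H(1,-90),(484,42)),("top",H(1,-170),(580,36)),("top",H(-1,-170),(595,150)),("top",H(-1,-90),(497,160)),
("top",(0,10,260),(352.5,106)),("side",(0,10,260),(402.5,300)),
("side",H(-1,-170),(180,222)),("side",H(-1,-90),(275,233)),("side",H(1,-90),(255,335)),("side",H(1,-170),(150,315))]
obs=[(n,l,np.array(c)/3.8+off[n]) for n,l,c in obs]
lm=[("side",(0,0,0),(279.8,265.5)),("top",(0,0,0),(273.5,194.9)),("side",(0,-130,30),(238.4,248.6)),("top",(0,-130,30),(317.3,191.6)),("side",(0,10,260),(286.9,222.8)),("side",(0,172,50),(340.4,265.1))]
def W(v,l):
    return R.from_euler('z',v[2]).apply(np.array(l,float))+[v[0],v[1],v[3] if len(v)>3 else 0]
def f(v,O): return np.concatenate([proj(P[n],W(v,l))[0]-uv for n,l,uv in O])
for nm,O in(("hand",obs),("lm",lm),("both",obs+lm)):
    s=least_squares(f,[608,10,0.05],args=(O,),loss="soft_l1");print(nm,np.round(s.x,3));print(np.round(f(s.x,O).reshape(-1,2),1).tolist())
v=s.x
T=lambda n,c:ray(P[n],np.array(c)/3.8+off[n])
e,er=tri(T("side",(298,55)),T("top",(532,316)));print("grip end",e,er)
m,er=tri(ray(P["side"],(254.5,173.6)),ray(P["top"],(321.9,222.5)));print("grip mid",m,er)
i=R.from_euler('z',-v[2])
for q in(e,m):print("filler frame",i.apply(q-[v[0],v[1],0]))
print("bar",W(v,(0,10,260)),"pivot",W(v,(0,172,50)))
# fit crank angle & x in filler frame
def g(u):
    c=np.array([u[0],u[2],165])+100*np.array([0,np.sin(u[1]),np.cos(u[1])])
    r=[]
    for n,d,uv in(("side",0,(254.5,173.6)),("top",0,(321.9,222.5)),("side",-43,np.array((298,56))/3.8+off["side"]),("top",-43,np.array((532,315))/3.8+off["top"])):
        r.append(proj(P[n],W(v,c+[d,0,0]))[0]-uv)
    return np.append(np.concatenate(r),(u[2]+130)/10)
u=least_squares(g,[-125,0.2,-130]);print(u.x,np.round(u.fun,1))
E
```

```text
hand [5.98871e+02 1.42510e+01 9.20000e-02]
[[-2.5, -0.4], [0.4, -1.8], [0.3, -0.5], [-2.2, -0.1], [-1.8, -0.9], [0.3, -7.3], [-1.2, -3.7], [1.6, -1.7], [-0.8, -0.3], [-2.0, -0.3]]
lm [6.00717e+02 1.42450e+01 8.20000e-02]
[[2.8, -2.6], [2.5, 1.4], [2.9, 2.2], [-0.5, -0.8], [-0.9, -0.5], [-1.0, 1.9]]
both [5.99822e+02 1.43350e+01 8.50000e-02]
[[-2.4, -0.5], [0.5, -1.8], [0.2, -0.5], [-2.4, -0.2], [-1.8, -1.2], [0.3, -6.9], [-1.1, -3.8], [1.7, -1.6], [-1.0, -0.2], [-2.1, -0.4], [2.9, -2.8], [2.4, 1.6], [2.9, 2.0], [-0.6, -0.7], [-0.7, -0.8], [-0.9, 1.5]]
grip end [ 442.61719919 -104.80293084  259.11988842] 1.4753147936117623
grip mid [ 482.71895306 -106.51448497  268.83600289] 9.214918775565373
filler frame [-166.79854974 -105.28667811  259.11988842]
filler frame [-126.98917161 -110.41439639  268.83600289]
bar [598.96828052  24.29824541 260.        ] pivot [585.14269607 185.70720803  50.        ]
[-125.22484602    0.20933929 -128.89063888] [-0.9  1.8 -2.7  0.2 -1.2 -1.6  0.9  0.7  0.1]
```

```bash
python3 -m crank '[[[0,0,-0.015,0,0,-5.8,0],[0,0,-0.015,0,0,-5.8,0],[0,0,-0.015,0,0,-5.8,0],[0,0,-0.015,0,0,-5.8,0],[0,0,-0.015,0,0,-5.8,0],[0,0,0,0,0,0,0]]]' 60
cat > rel.py <<'E'
import sys; from h import *
# tool-frame shift to world target (args x y z) ; prints also pose in filler frame and force in filler frame
V=[599.8,14.3,.085]
s=sense();r=R.from_quat(s["eef_rot"]);p=s["ee_pos"]
i=R.from_euler('z',-V[2])
print("t",round(s["t"],2),"tcp",np.round(p,1),"filler",np.round(i.apply(p-[V[0],V[1],0]),1),"F fil",np.round(i.apply(s["force"]),1),"op",round(s["opening"],1),"tool x,z",np.round(r.as_matrix()[:,0],3),np.round(r.as_matrix()[:,2],3),"q",np.round(s["joint_pos"],2))
if len(sys.argv)>3: print("shift",np.round(r.inv().apply(R.from_euler('z',V[2]).apply(np.array(sys.argv[1:4],float))+[V[0],V[1],0]-p),1))
E
python3 rel.py -143 -108 300
```

```text
t: 1.65
ee_pos: [224.6, 503.1, 309.1]
eef_rot: [-0.046, 0.999, 0.002, 0.001]
force: [0.6, 0.8, 0.7]
opening: 85.2
t 1.65 tcp [224.6 503.1 309.1] filler [-332.4  518.9  309.1] F fil [0.6 0.8 0.7] op 85.2 tool x,z [-0.996 -0.091 -0.003] [ 0.002  0.004 -1.   ] q [ 1.07  0.28  1.55 -0.    1.3  -0.6 ]
shift [-185.4 -628.1    7.3]
```

```bash
python3 -m crank '[[[-0.0116,-0.0392,0,0,0,0,0],[-0.0116,-0.0392,0,0,0,0,0],[-0.0116,-0.0392,0,0,0,0,0],[-0.0116,-0.0392,0,0,0,0,0],[-0.0116,-0.0392,0,0,0,0,0],[-0.0116,-0.0392,0,0,0,0,0],[-0.0116,-0.0392,0,0,0,0,0],[-0.0116,-0.0392,0,0,0,0,0],[-0.0116,-0.0392,0,0,0,0,0],[-0.0116,-0.0392,0,0,0,0,0],[-0.0116,-0.0392,0,0,0,0,0],[-0.0116,-0.0392,0,0,0,0,0]]]' >/dev/null;python3 -m crank '[[[-0.0116,-0.0392,0,0,0,0,0],[-0.0116,-0.0392,0,0,0,0,0],[-0.0116,-0.0392,0,0,0,0,0],[0,0,0,0,0,0,0],[0,0,0,0,0,0,0]]]' >/dev/null
python3 rel.py -143 -108 300; python3 - <<'E'
from h import *
for n in("side","top"):
    p=read_camera(n);cv2.imwrite(f"pics/{n}1.png",cv2.resize(p["pixels"][140:300,180:400,::-1],None,fx=3.6,fy=3.6,interpolation=cv2.INTER_CUBIC))
E
```

```text
t 3.07 tcp [448.2 -70.  305.3] filler [-158.2  -71.1  305.3] F fil [-0.5 -0.1  0.2] op 85.5 tool x,z [-0.997 -0.08   0.001] [-0.001  0.    -1.   ] q [-0.26  0.1   1.79  0.    1.26 -1.91]
shift [-15.4 -36.8   5.2]
```

View pics/side1.png

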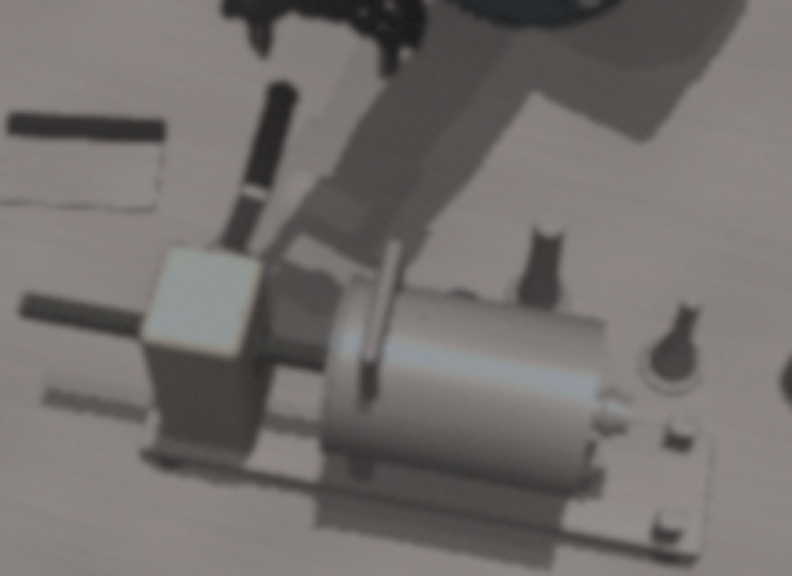

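The open fingers, with tips at (262,50) and (390,65), stand just short of the grip, whose end is at (282,90). The geometry agrees, so I'll move over and descend.

```bash
python3 -m crank '[[[-0.0077,-0.0184,0,0,0,0,0],[-0.0077,-0.0184,0,0,0,0,0],[0,0,0.02,0,0,0,0],[0,0,0.02,0,0,0,0],[0,0,0.02,0,0,0,0],[0,0,0,0,0,0,0],[0,0,0,0,0,0,0]]]' >/dev/null
python3 rel.py -143 -108 243; python3 - <<'E'
from h import *
for n in("side","top"):
    p=read_camera(n);cv2.imwrite(f"pics/{n}2.png",cv2.resize(p["pixels"][140:240,220:360,::-1],None,fx=5,fy=5,interpolation=cv2.INTER_CUBIC))
E
```

```text
t 3.75 tcp [ 466.4 -102.7  246.2] filler [-142.9 -105.2  246.2] F fil [-0.2 -0.1  0.1] op 85.3 tool x,z [-0.996 -0.087  0.001] [-0.001  0.001 -1.   ] q [-0.31  0.2   1.81  0.    1.13 -1.97]
shift [ 0.1 -2.8  3.2]
```

View pics/side2.png

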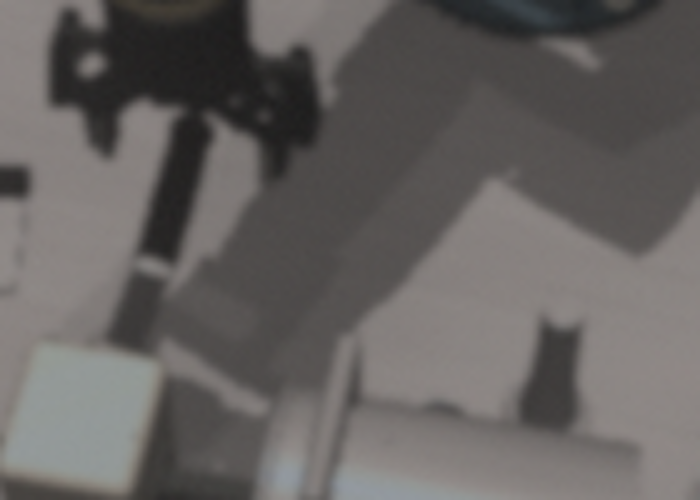

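The grip, with its end at (195,115), lies between the fingertips at (105,150) and (270,175). I'll close.

```bash
python3 -m crank '[[[0,-0.003,0.002,0,0,0,1],[0,0,0,0,0,0,1],[0,0,0,0,0,0,1],[0,0,0,0,0,0,1],[0,0,0,0,0,0,1],[0,0,0,0,0,0,1]]]' 50 >/dev/null
python3 rel.py
```

```text
t 4.35 tcp [ 467.  -106.8  244.6] filler [-142.6 -109.4  244.6] F fil [-1.2  1.5  3.1] op 22.2 tool x,z [-0.996 -0.086 -0.   ] [ 0.  0. -1.] q [-0.32  0.21  1.81  0.    1.12 -1.98]
```

```bash
python3 -m crank '[[[0,0.0101,0.0026,0,0,0,1],[0,0.0099,0.0036,0,0,0,1],[0,0.0094,0.0046,0,0,0,1],[0,0.0089,0.0056,0,0,0,1],[0,0.0082,0.0065,0,0,0,1],[0,0,0,0,0,0,1]]]' 
python3 rel.py
```

```text
t: 4.85
ee_pos: [463.2, -61.5, 220.0]
eef_rot: [-0.043, 0.999, -0.002, 0.0]
force: [6.4, -17.8, -13.7]
opening: 22.8
t 4.85 tcp [463.2 -61.5 220. ] filler [-142.6  -63.9  220. ] F fil [  4.9 -18.3 -13.7] op 22.8 tool x,z [-0.996 -0.087 -0.   ] [ 0.001 -0.004 -1.   ] q [-0.23  0.21  1.87 -0.    1.06 -1.88]
```

```bash
cat > st.py <<'E'
import sys; from h import *
# args: cy dtheta_deg n dr  -> measured angle, force radial/tangential, next increments (ty,tz mm)
cy,d,n,dr=float(sys.argv[1]),float(sys.argv[2]),int(sys.argv[3]),float(sys.argv[4])
V=[599.8,14.3,.085];i=R.from_euler('z',-V[2]);s=sense()
p=i.apply(s["ee_pos"]-[V[0],V[1],0]);F=i.apply(s["force"])
y,z=p[1]-cy,p[2]+20-165;th=np.arctan2(y,z);r=np.hypot(y,z)
print("t",round(s["t"],2),"filler",np.round(p,1),"th",round(np.degrees(th),1),"r",round(r,1),"F",np.round(F,1),"Fr",round(F[1]*np.sin(th)+F[2]*np.cos(th),1),"Ft",round(F[1]*np.cos(th)-F[2]*np.sin(th),1),"op",round(s["opening"],1))
a=th+np.radians(d)*np.arange(n+1);rr=100+dr*np.arange(n+1)/n
Y,Z=rr*np.sin(a),rr*np.cos(a)
print([[round(float(q)/1000,4),round(float(w)/1000,4)] for q,w in zip(np.diff(Y),-np.diff(Z))])
E
python3 st.py -130 7 6 -3; python3 st.py -130 7 6 -3|head -1
```

```text
t 4.85 filler [-142.6  -63.9  220. ] th 41.4 r 99.9 F [  4.9 -18.3 -13.7] Fr -22.3 Ft -4.7 op 22.8
[[0.0083, 0.0089], [0.0071, 0.0098], [0.0058, 0.0106], [0.0044, 0.0112], [0.003, 0.0116], [0.0016, 0.0118]]
t 4.85 filler [-142.6  -63.9  220. ] th 41.4 r 99.9 F [  4.9 -18.3 -13.7] Fr -22.3 Ft -4.7 op 22.8
```

```bash
python3 -m crank '[[[0,0.0083,0.0089,0,0,0,1],[0,0.0071,0.0098,0,0,0,1],[0,0.0058,0.0106,0,0,0,1],[0,0.0044,0.0112,0,0,0,1],[0,0.003,0.0116,0,0,0,1],[0,0.0016,0.0118,0,0,0,1]]]' >/dev/null
python3 st.py -130 7 8 -2
```

```text
t 5.35 filler [-142.4  -34.5  157.7] th 82.4 r 96.3 F [ -4.  -22.3   9.9] Fr -20.8 Ft -12.7 op 22.4
[[0.0006, 0.0122], [-0.0009, 0.0121], [-0.0023, 0.0119], [-0.0038, 0.0115], [-0.0051, 0.0109], [-0.0064, 0.0102], [-0.0076, 0.0093], [-0.0086, 0.0083]]
```

```bash
python3 -m crank '[[[0,-0.0004,0.0122,0,0,0,1],[0,-0.0018,0.0121,0,0,0,1],[0,-0.0032,0.0118,0,0,0,1],[0,-0.0046,0.0113,0,0,0,1],[0,-0.0058,0.0107,0,0,0,1],[0,-0.007,0.01,0,0,0,1],[0,-0.0081,0.009,0,0,0,1],[0,-0.009,0.008,0,0,0,1]]]' >/dev/null
python3 st.py -136 7 8 0
```

```text
t 6.02 filler [-142.9  -71.2   71.8] th 138.5 r 97.7 F [ 1.9 11.6  3. ] Fr 5.4 Ft -10.7 op 22.6
[[-0.0096, 0.0075], [-0.0105, 0.0063], [-0.0112, 0.005], [-0.0117, 0.0036], [-0.012, 0.0021], [-0.0122, 0.0006], [-0.0122, -0.0009], [-0.012, -0.0023]]
```

```bash
python3 -m crank '[[[0,-0.0096,0.0077,0,0,0,1],[0,-0.0105,0.0065,0,0,0,1],[0,-0.0112,0.0052,0,0,0,1],[0,-0.0117,0.0038,0,0,0,1],[0,-0.012,0.0023,0,0,0,1],[0,-0.0122,0.0006,0,0,0,1],[0,-0.0122,-0.0009,0,0,0,1],[0,-0.012,-0.0023,0,0,0,1]]]' >/dev/null
python3 st.py -136 7 12 0
```

```text
t 6.68 filler [-141.9 -162.9   50.4] th -164.1 r 98.4 F [ 1.7 17.8 22.3] Fr -26.3 Ft -11.0 op 22.7
[[-0.0115, -0.0041], [-0.0109, -0.0054], [-0.0102, -0.0067], [-0.0093, -0.0079], [-0.0083, -0.009], [-0.0071, -0.0099], [-0.0058, -0.0107], [-0.0045, -0.0114], [-0.0031, -0.0118], [-0.0016, -0.0121], [-0.0001, -0.0122], [0.0014, -0.0121]]
```

```bash
python3 -m crank '[[[0,-0.0113,-0.0055,0,0,0,1],[0,-0.0107,-0.0066,0,0,0,1],[0,-0.0102,-0.0074,0,0,0,1],[0,-0.0093,-0.0079,0,0,0,1],[0,-0.0083,-0.009,0,0,0,1],[0,-0.0071,-0.0099,0,0,0,1],[0,-0.0058,-0.0107,0,0,0,1],[0,-0.0045,-0.0114,0,0,0,1]]]' >/dev/null
python3 st.py -136 7 12 0
```

```text
t 7.35 filler [-142.3 -230.1  117.1] th -106.5 r 98.2 F [  6.3   4.2 -10.1] Fr -1.1 Ft -10.9 op 22.3
[[-0.0027, -0.0119], [-0.0013, -0.0121], [0.0002, -0.0122], [0.0017, -0.0121], [0.0032, -0.0118], [0.0046, -0.0113], [0.0059, -0.0107], [0.0072, -0.0099], [0.0083, -0.0089], [0.0094, -0.0079], [0.0102, -0.0067], [0.011, -0.0054]]
```

```bash
python3 -m crank '[[[0,-0.0027,-0.0119,0,0,0,1],[0,-0.0013,-0.0121,0,0,0,1],[0,0.0002,-0.0122,0,0,0,1],[0,0.0017,-0.0121,0,0,0,1],[0,0.0032,-0.0118,0,0,0,1],[0,0.0046,-0.0113,0,0,0,1],[0,0.0059,-0.0107,0,0,0,1],[0,0.0072,-0.0099,0,0,0,1]]]' >/dev/null
python3 st.py -136 7 8 0
```

```text
t 8.02 filler [-142.2 -213.4  210.1] th -49.9 r 101.1 F [  0.9 -11.   -5.2] Fr 5.0 Ft -11.1 op 22.5
[[0.0084, -0.0088], [0.0094, -0.0078], [0.0103, -0.0065], [0.011, -0.0052], [0.0116, -0.0039], [0.012, -0.0024], [0.0122, -0.0009], [0.0122, 0.0006]]
```

```bash
python3 -m crank '[[[0,0.0083,-0.0088,0,0,0,1],[0,0.0094,-0.0078,0,0,0,1],[0,0.0103,-0.0065,0,0,0,1],[0,0.011,-0.0052,0,0,0,1],[0,0.0116,-0.0039,0,0,0,1],[0,0.012,-0.0024,0,0,0,1],[0,0.0122,-0.0009,0,0,0,1],[0,0.0122,0.0006,0,0,0,1]]]' >/dev/null
python3 st.py -136 7 8 0
```

```text
t 8.68 filler [-142.6 -125.2  246.6] th 6.1 r 102.2 F [-8.  -0.4 18.2] Fr 18.1 Ft -2.4 op 22.2
[[0.012, 0.002], [0.0117, 0.0035], [0.0112, 0.0049], [0.0105, 0.0062], [0.0097, 0.0074], [0.0087, 0.0086], [0.0076, 0.0096], [0.0064, 0.0104]]
```

```bash
python3 -m crank '[[[0,0.0122,0.0008,0,0,0,1],[0,0.0119,0.0023,0,0,0,1],[0,0.0114,0.004,0,0,0,1]]]' >/dev/null
python3 st.py -136 7 8 0
```

```text
t 8.93 filler [-142.7  -89.1  237.4] th 26.9 r 103.6 F [ 4.  -5.5 -8.1] Fr -9.7 Ft -1.2 op 22.0
[[0.0105, 0.0062], [0.0097, 0.0074], [0.0087, 0.0085], [0.0076, 0.0095], [0.0064, 0.0104], [0.0051, 0.0111], [0.0037, 0.0116], [0.0022, 0.012]]
```

The drag dropped from 11 N to about 1–2 N between −50° and 6°, so the seal is out. I'll stop winding, then open only a little and see whether the crank stays put.

```bash
python3 -m crank '[[[0,0,0,0,0,0,0.6],[0,0,0,0,0,0,0.6],[0,0,0,0,0,0,0.6],[0,0,0,0,0,0,0.6]]]' 20 >/dev/null
python3 st.py -136 7 1 0|head -1; python3 - <<'E'
from h import *
for n in("side","top"):
    p=read_camera(n);cv2.imwrite(f"pics/{n}3.png",cv2.resize(p["pixels"][140:300,180:360,::-1],None,fx=3.6,fy=3.6,interpolation=cv2.INTER_CUBIC))
E
```

```text
t 9.27 filler [-142.5  -90.3  237.7] th 26.2 r 103.4 F [-0.3  0.1  0.8] Fr 0.7 Ft -0.3 op 34.2
```

View pics/side3.png

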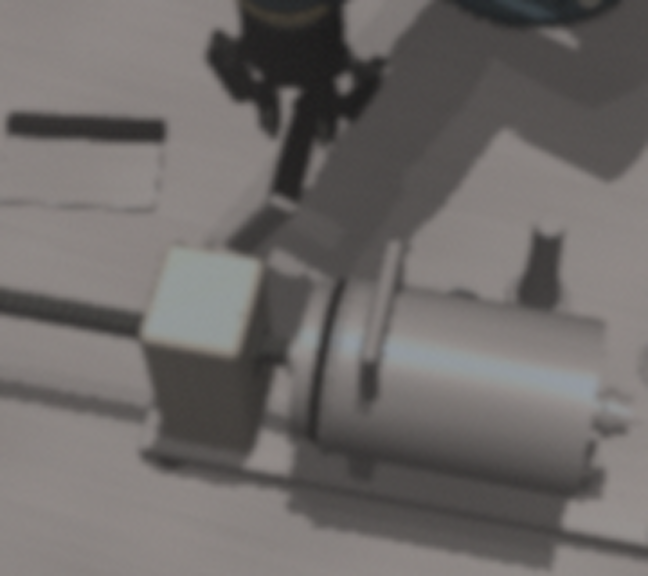

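The side crop shows the piston out in the gap, with its dark seal ring at (328,360) just outside the barrel mouth and space left before the housing. With the jaws loosened the grip stays put. I'll release and rise.

```bash
python3 -m crank '[[[0,0,0,0,0,0,0],[0,0,0,0,0,0,0],[0,0,0,0,0,0,0],[0,0,-0.01,0,0,0,0],[0,0,-0.03,0,0,0,0],[0,0,-0.03,0,0,0,0],[0,0,-0.03,0,0,0,0],[0,0,0,0,0,7,1],[0,0,0,0,0,7,1],[0,0,0,0,0,7,1],[0,0,0,0,0,7,1],[0,0,0,0,0,7,1]]]' 40
python3 -m crank '[[[0,0,0,0,0,7,1],[0,0,0,0,0,7,1],[0,0,0,0,0,7,1],[0,0,0,0,0,7,1],[0,0,0,0,0,7,1],[0,0,0,0,0,7,1],[0,0,0,0,0,7,1],[0,0,0,0,0,6,1],[0,0,0,0,0,0,1],[0,0,0,0,0,0,1]]]' >/dev/null
python3 rel.py 0 -25 320;  python3 - <<'E'
from h import *
P={n:read_camera(n) for n in("side","top")}
for q in["grip_mid","barrel_bar"]:
    L={n:landmark_of(q,p) for n,p in P.items()}
    print(q,{n:(np.round(r[0]["xy"],1),round(r[0]["score"],2)) for n,r in L.items() if r})
    if all(L.values()):print(tri(*[ray(P[n],L[n][0]["xy"]) for n in P]))
E
```

```text
t: 10.37
ee_pos: [465.3, -87.5, 338.6]
eef_rot: [0.262, 0.965, -0.0, 0.0]
force: [0.3, -0.2, -0.3]
opening: 25.7
t 11.2 tcp [465.3 -87.4 338.3] filler [-142.7  -90.   338.3] F fil [0.9 0.1 0.6] op -0.0 tool x,z [-0.09   0.996 -0.   ] [ 0.001 -0.    -1.   ] q [-0.28  0.11  1.69  0.    1.34 -0.37]
shift [ 64.3 142.9  18.3]
grip_mid {'side': (array([260.3, 179.3]), 0.5)}
barrel_bar {'side': (array([286.7, 221.4]), 0.62), 'top': (array([271.3, 183.6]), 0.7)}
(array([594.38032172,  23.88691127, 255.28701075]), np.float64(0.95309176471587))
```

```bash
python3 -m crank '[[[0.0158,0.035,0,0,0,0,1],[0.0158,0.035,0,0,0,0,1],[0.0158,0.035,0,0,0,0,1],[0.0158,0.035,0,0,0,0,1],[0,0,0,0,0,0,1],[0,0,0.028,0,0,0,1],[0,0,0.028,0,0,0,1],[0,0,0.028,0,0,0,1],[0,0,0,0,0,0,1],[0,0,0,0,0,0,1]]]' >/dev/null
python3 rel.py -2 -15 248;  python3 - <<'E'
from h import *
for n in("side","top"):
    p=read_camera(n);cv2.imwrite(f"pics/{n}4.png",cv2.resize(p["pixels"][170:290,200:360,::-1],None,fx=4.5,fy=4.5,interpolation=cv2.INTER_CUBIC))
E
```

```text
t 12.33 tcp [598.9 -12.5 253.4] filler [ -3.2 -26.6 253.4] F fil [0.1 0.3 1. ] op -0.3 tool x,z [-0.087  0.996  0.   ] [-0.002  0.    -1.   ] q [-0.1   0.42  1.49 -0.    1.23 -0.19]
shift [11.6  1.2  5.4]
```

View pics/side4.png

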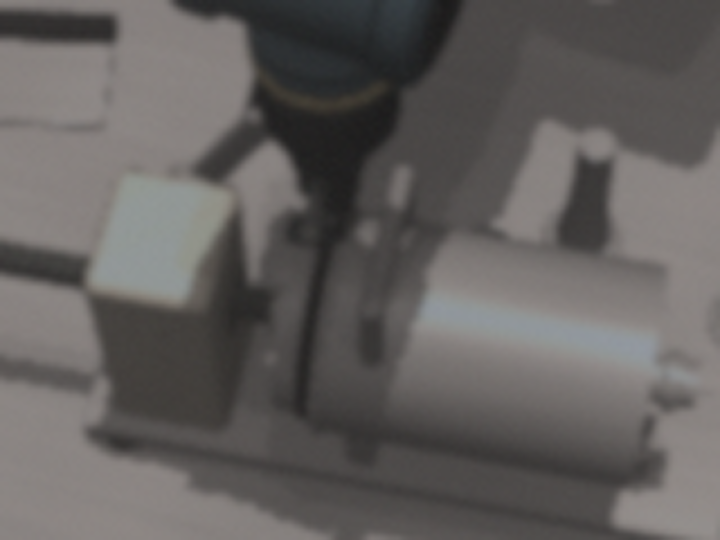

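The closed fingertips, at (325,240), stand behind the bar's middle, about (390,245), between its legs. I'll work out the arc with the tool tilting at half the barrel's rate.

```bash
cat > arc.py <<'E'
import sys; from h import *
# args: phi0 phi1 n : rows (tx,tz mm, ay deg) from measured tool pose; tool x=+fy, z=down
V=[599.8,14.3,.085];i=R.from_euler('z',-V[2]);s=sense()
p=i.apply(s["ee_pos"]-[V[0],V[1],0])[1:];zt=i.apply(R.from_quat(s["eef_rot"]).as_matrix()[:,2]);t0=np.arctan2(-zt[1],-zt[2])
print("t",round(s["t"],2),"y,z",np.round(p,1),"tilt",round(t0,3),"F",np.round(i.apply(s["force"]),1))
rot=lambda a,v:np.array([v[0]*np.cos(a)+v[1]*np.sin(a),-v[0]*np.sin(a)+v[1]*np.cos(a)])
P,t=p,t0
for f in np.linspace(float(sys.argv[1]),float(sys.argv[2]),int(sys.argv[3])+1)[1:]:
    T=.5*f;Q=np.array([172,50])+rot(f,(-162,210))+rot(T,(-18,-12))
    d=rot(-t,Q-P);print([round(d[0]/1000,4),0,round(-d[1]/1000,4),0,round(-np.degrees(T-t),2),0,1]);P,t=Q,T
E
python3 -m crank '[[[0.007,0.001,0.005,0,0,0,1],[0.006,0,0,0,0,0,1],[0,0,0,0,0,0,1]]]' >/dev/null
python3 arc.py 0 0.4 8
```

```text
t 12.68 y,z [-12.7 249.5] tilt 0.001 F [-0.2 -0.2 -0.3]
[np.float64(0.0151), 0, np.float64(-0.0068), 0, np.float64(-1.4), 0, 1]
[np.float64(0.0106), 0, np.float64(-0.008), 0, np.float64(-1.43), 0, 1]
[np.float64(0.0108), 0, np.float64(-0.0077), 0, np.float64(-1.43), 0, 1]
[np.float64(0.011), 0, np.float64(-0.0075), 0, np.float64(-1.43), 0, 1]
[np.float64(0.0111), 0, np.float64(-0.0072), 0, np.float64(-1.43), 0, 1]
[np.float64(0.0113), 0, np.float64(-0.0069), 0, np.float64(-1.43), 0, 1]
[np.float64(0.0115), 0, np.float64(-0.0066), 0, np.float64(-1.43), 0, 1]
[np.float64(0.0116), 0, np.float64(-0.0063), 0, np.float64(-1.43), 0, 1]
```

```bash
python3 -m crank '[[[0.0076,0,-0.0034,0,-0.7,0,1],[0.0076,0,-0.0034,0,-0.7,0,1],[0.0106,0,-0.008,0,-1.4,0,1],[0.0108,0,-0.0077,0,-1.4,0,1]]]' >/dev/null
python3 arc.py 0.15 0.55 8
```

```text
t 13.02 y,z [ 22.7 272.2] tilt 0.077 F [-0.3 -7.   6.6]
[np.float64(0.0127), 0, np.float64(-0.0066), 0, np.float64(-1.32), 0, 1]
[np.float64(0.0111), 0, np.float64(-0.0072), 0, np.float64(-1.43), 0, 1]
[np.float64(0.0113), 0, np.float64(-0.0069), 0, np.float64(-1.43), 0, 1]
[np.float64(0.0115), 0, np.float64(-0.0066), 0, np.float64(-1.43), 0, 1]
[np.float64(0.0116), 0, np.float64(-0.0063), 0, np.float64(-1.43), 0, 1]
[np.float64(0.0117), 0, np.float64(-0.006), 0, np.float64(-1.43), 0, 1]
[np.float64(0.0119), 0, np.float64(-0.0057), 0, np.float64(-1.43), 0, 1]
[np.float64(0.012), 0, np.float64(-0.0054), 0, np.float64(-1.43), 0, 1]
```

```bash
python3 -m crank '[[[0.0115,0,-0.0074,0,-1.3,0,1],[0.0111,0,-0.0074,0,-1.4,0,1],[0.0113,0,-0.0072,0,-1.4,0,1],[0.0115,0,-0.0068,0,-1.4,0,1],[0.0116,0,-0.0064,0,-1.4,0,1],[0.0117,0,-0.006,0,-1.4,0,1],[0.0119,0,-0.0057,0,-1.4,0,1]]]' >/dev/null
python3 arc.py 0.5 0.95 9;python3 - <<'E'
from h import *
for n in("side","top"):
    p=read_camera(n);cv2.imwrite(f"pics/{n}5.png",cv2.resize(p["pixels"][150:300,190:380,::-1],None,fx=3.8,fy=3.8,interpolation=cv2.INTER_CUBIC))
E
```

```text
t 13.6 y,z [110.4 306.5] tilt 0.244 F [ 0.3 -2.8  2.5]
[np.float64(0.0122), 0, np.float64(-0.0036), 0, np.float64(-1.75), 0, 1]
[np.float64(0.0121), 0, np.float64(-0.0051), 0, np.float64(-1.43), 0, 1]
[np.float64(0.0122), 0, np.float64(-0.0048), 0, np.float64(-1.43), 0, 1]
[np.float64(0.0123), 0, np.float64(-0.0045), 0, np.float64(-1.43), 0, 1]
[np.float64(0.0124), 0, np.float64(-0.0041), 0, np.float64(-1.43), 0, 1]
[np.float64(0.0125), 0, np.float64(-0.0038), 0, np.float64(-1.43), 0, 1]
[np.float64(0.0126), 0, np.float64(-0.0035), 0, np.float64(-1.43), 0, 1]
[np.float64(0.0127), 0, np.float64(-0.0032), 0, np.float64(-1.43), 0, 1]
[np.float64(0.0127), 0, np.float64(-0.0029), 0, np.float64(-1.43), 0, 1]
```

View pics/side5.png

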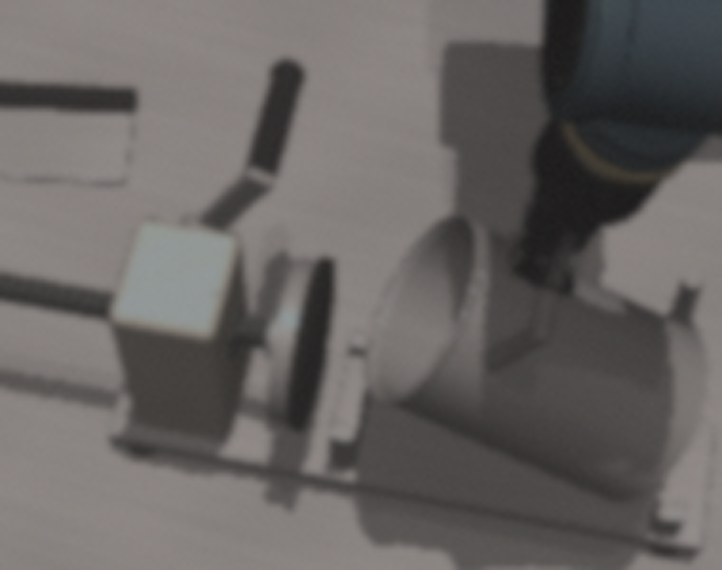

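The barrel is tipping at about 0.5 rad, with its open mouth showing at (420,310). The piston stands clear at (310,340), and the finger is on the bar near (535,275). I'll continue past balance.

```bash
python3 -m crank '[[[0.011,0,-0.0042,0,-1.4,0,1],[0.0115,0,-0.005,0,-1.4,0,1],[0.0122,0,-0.0048,0,-1.4,0,1],[0.0123,0,-0.0045,0,-1.4,0,1],[0.0124,0,-0.0041,0,-1.4,0,1],[0.0125,0,-0.0038,0,-1.4,0,1],[0.0126,0,-0.0035,0,-1.4,0,1]]]' >/dev/null
python3 arc.py 0.85 1.1 5
```

```text
t 14.28 y,z [199.2 307.2] tilt 0.414 F [ 0.7 -0.1 -0.1]
[np.float64(0.015), 0, np.float64(-0.0037), 0, np.float64(-2.06), 0, 1]
[np.float64(0.0127), 0, np.float64(-0.0029), 0, np.float64(-1.43), 0, 1]
[np.float64(0.0128), 0, np.float64(-0.0025), 0, np.float64(-1.43), 0, 1]
[np.float64(0.0129), 0, np.float64(-0.0022), 0, np.float64(-1.43), 0, 1]
[np.float64(0.0129), 0, np.float64(-0.0019), 0, np.float64(-1.43), 0, 1]
```

```bash
python3 -m crank '[[[0.012,0,-0.0037,0,-1.4,0,1],[0.0127,0,-0.0029,0,-1.4,0,1],[0,0,-0.005,0,0,0,1],[0,0,0,0,0,0,1],[0,0,0,0,0,0,1],[0,0,0,0,0,0,1],[0,0,0,0,0,0,1]]]' >/dev/null
python3 arc.py 0.95 1.1 1;python3 - <<'E'
from h import *
for n in("side","top"):
    p=read_camera(n);cv2.imwrite(f"pics/{n}6.png",cv2.resize(p["pixels"][130:300,190:390,::-1],None,fx=3.5,fy=3.5,interpolation=cv2.INTER_CUBIC))
E
```

```text
t 14.87 y,z [225.7 307.6] tilt 0.462 F [-0.   0.  -0.6]
[np.float64(0.0427), 0, np.float64(-0.0002), 0, np.float64(-5.04), 0, 1]
```

View pics/side6.png

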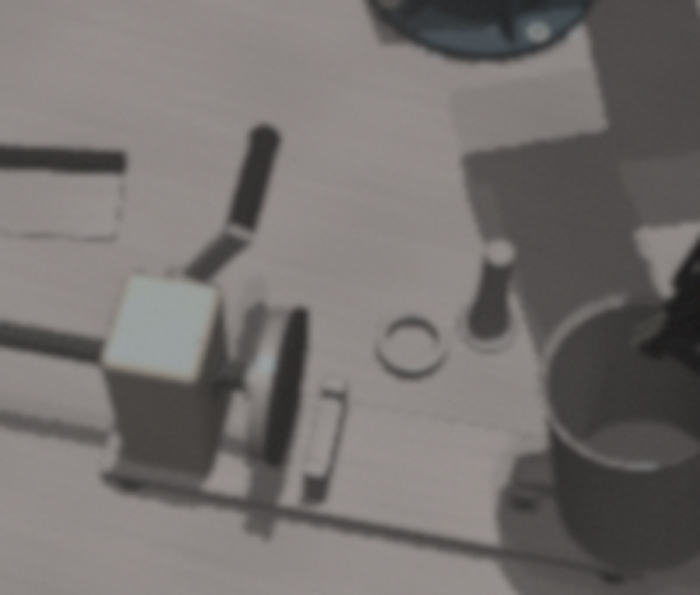

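The barrel stands mouth up, and the fingers are above it touching nothing. I'll retract.

```bash
python3 -m crank '[[[0,0,-0.03,0,0,0,1],[0,0,-0.035,0,0,0,1],[0,0,-0.035,0,0,0,1],[-0.03,-0.02,-0.01,0,0,0,1],[-0.03,-0.02,-0.01,0,0,0,1],[-0.03,-0.02,-0.01,0,0,0,1],[-0.03,-0.02,0,0,0,0,1],[-0.03,-0.02,0,0,0,0,1],[0,0,0,0,0,0,1],[0,0,0,0,0,0,1]]]' 
python3 rel.py; python3 - <<'E'
from h import *
P={n:read_camera(n) for n in("side","top")}
for n,p in P.items(): cv2.imwrite(f"pics/{n}7.png",p["pixels"][:,:,::-1])
L={n:landmark_of("barrel_bar",p) for n,p in P.items()}
print({n:(np.round(r[0]["xy"],1),r[0]["score"]) for n,r in L.items() if r})
if all(L.values()):
    x,e=tri(*[ray(P[n],L[n][0]["xy"]) for n in P]);print(np.round(x,1),e,np.round(R.from_euler('z',-.085).apply(x-[599.8,14.3,0]),1))
for q in("wide_nozzle","narrow_nozzle","ring_nut","bowl","spice_jar","bench_scraper","lidded_tub"):
    r=landmark_of(q,P["top"])
    if r: print(q,np.round(atz(P["top"],r[0]["xy"],0)),round(r[0]["score"],2))
b=np.vstack([P["side"]["pixels"][130:300,180:400],P["top"]["pixels"][120:290,150:370]])
cv2.imwrite("pics/f.png",cv2.resize(b[:,:,::-1],None,fx=1.75,fy=1.75,interpolation=cv2.INTER_CUBIC))
E
```

```text
t: 15.8
ee_pos: [484.9, 154.3, 492.1]
eef_rot: [0.659, 0.717, -0.154, 0.169]
force: [-0.9, 0.0, 0.5]
opening: 0.2
t 15.8 tcp [484.9 154.3 492.1] filler [-102.6  149.2  492.1] F fil [-0.9  0.1  0.5] op 0.2 tool x,z [-0.075  0.892 -0.445] [ 0.04  -0.443 -0.895] q [ 0.44  0.22  1.27 -0.44  1.79  0.28]
{'side': (array([419., 246.]), 0.96)}
wide_nozzle [427. 111.   0.] 0.8
narrow_nozzle [451. 252.   0.] 0.69
ring_nut [464.  51.   0.] 0.76
bowl [520. 468.   0.] 0.73
spice_jar [426. 373.   0.] 0.5
bench_scraper [ 407. -345.    0.] 0.75
lidded_tub [ 540. -478.    0.] 0.95
```

View pics/f.png

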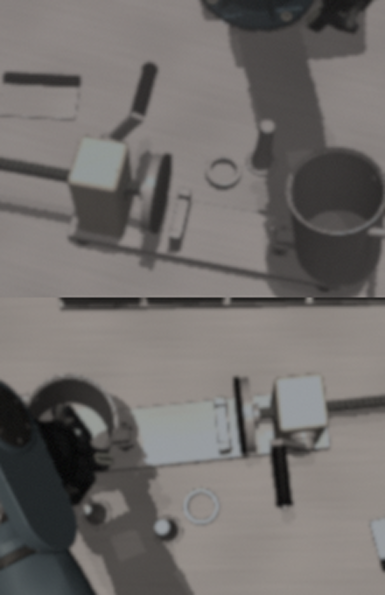

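The barrel is mouth up, the piston stands free in the gap clear of the housing, and the bench items are where they were. I'll hand in.

```bash
python3 -c "
from cell import *
print(finish_job())"
```

```text
the job is handed in; nothing more can be done
None
```

The filler is ready for loading and the job is handed in, at about 16 s of the 72 s limit. The hand-in gave no verdict.

- **Winding:** I wound the crank back about one turn. The drag held at about 11 N, then fell to 1–2 N, and I stopped 0.06 to 0.2 turn after that. When I let go, the crank stayed put. The pictures show the seal outside the barrel mouth and the piston still short of the gear housing.
- **Tipping:** I pushed the bar with closed fingers in an arc past the balance point. The contact force dropped to zero and the barrel finished the swing by its own weight.
- **Last checks:** The final pictures show the barrel standing mouth up and the robot touching nothing. The highest force I read was about 29 N at the wrist, while winding; readings come only at the end of each move. The other things on the bench looked unmoved.

**Doubtful checks:**
- The networks' positions for the bench items differed by up to about 13 mm between the first and last pictures, which I took as noise.
- The first wide nozzle position was a wrong detection, on the filler itself, so I could only compare that nozzle by eye.
- In the last check the bar handle was found in the side view only, so I judged that the barrel was on its rests by eye and did not measure its angle.

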